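# Open the ratchet clamp all the way

### The arm

A 6-joint arm with a two-finger parallel gripper is mounted at the origin on a cart in front of the work surface, level with it; the furniture and walls round the work are solid. World frame = base frame: x ahead of the robot, y to its left, z up, the work surface at z = 0. Lengths are in m, angles in rad, forces in N, time in s.
With the tool pointing down it reaches from about 0.35 to 0.975 m from the base axis. Payload 17.4 kg.
Tool frame: the origin (TCP) lies at the very end of the fingers, on their centre line; the grasp point (between the pads) lies 19 mm behind it; y points along the fingers, z is the direction in which the jaws open and shut, and the axes are right-handed (so a half turn about y gives the same grasp; the last joint's range is limited). The gripper opens to 85 mm and grips with 20 to 120 N. Pads are 22 mm wide; open, the fingers measure 114 mm over their backs; the gripper's body (76 mm by 85 mm) begins 54 mm behind the grasp point. The pads swing forward as they close: fully open they stand 13 mm farther back than shut.
Start: joints at [1.155, 0.116, 1.442, -0, 1.584, -0.038], TCP at [0.249, 0.627, 0.231] pointing down, gripper open.
Joint ranges: [-2.83, 2.83], [-0.83, 2.19], [0.07, 2.5], [-1.14, 4.28], [0.01, 3], [-2.97, 2.97]. Speed limits (rad/s): [1.89, 1.89, 2.22, 3.14, 3.14, 3.14].

### API

Orientations are given as a rotation vector (axis times angle).
In Python, from station import bot, gripper_to, kinematics, imaging gives the robot as it stands. The module is installed in compiled form; this text tells all that it offers. Calls block until the motion is done:
- bot.move_ptp(position, orientation): joint-space move of the TCP to a pose.
- bot.servo_line(position, attitude=None, velocity=0.15, f_stop=None): straight line of the TCP; attitude=None keeps the orientation; velocity is the mean speed in m/s. With f_stop (N) it stops when the force on the tool has changed by that much, and returns True; else False.
- bot.movej(angles): joint-space move.
- gripper_to(opening): finger opening in m; the grip force is fixed at half the most; returns when the fingers have stopped.
- bot.hold(seconds).
- kinematics.solve_ik(position, orientation): joint angles nearest the present ones, or None.
- imaging.read_camera(name): name is "side" or "top"; returns a dict with "pixels" (480x640x3 uint8, red, green, blue), "range_z" (480x640 float32, m along the optical axis (not along the pixel's ray), 0 where there is no reading), "fov_y" (degrees; the focal length in pixels is half the picture's height over the tangent of half this angle, whatever the lens; pixels are square), "cx", "cy" (the principal point, pixels), "R" (3x3) and "t" (3): a world point X has camera coordinates R X + t. Camera axes: x right, y down, z forward; pixel columns grow to the right and rows downward; lengths in m; the calibration is good to about 2 mm. A picture is of the moment at which its call begins.
A pose or a line that the arm cannot do raises bot.Unreachable and nothing moves.
- bot.close_job(): hands the job in, once; it reports no verdict.
Readings, each from a call of its own:
- bot.current_clock(): time.
- bot.current_qpos(): joint angles.
- bot.current_joint_velocities(): joint speeds.
- bot.current_tau(): joint torques, N m.
- bot.current_eef_pos(): TCP position.
- bot.current_ee_rot(): TCP orientation.
- bot.current_force(): force on the tool from outside, world axes, zero at the start.
- bot.current_moment(): the same for the moment, N m.
- bot.current_grip_width(): finger opening in m.
Only numpy, scipy, OpenCV 4.12 (cv2) and the standard library are available. Lean on these libraries where they do the work, as an engineer would, in place of code of your own. Each camera call takes 0.05 s, during which the arm holds its last target.

### The job

The worktop clamp that holds the flowered lid has to take a bigger lid next, so open it fully: press the black release pad on its sliding jaw down and, keeping it pressed, push the jaw along its bar, away from the lid, until it meets the end block. Then take the hand away so that the pad springs back up. Pick nothing up, and leave the lid and the other things lying around where they are.

Things in the scene. Friction and masses are not known exactly. Their poses are not given: they have to be found in the camera images.
- clamp: Ratchet clamp fixed to the worktop: wooden board 404 x 130 x 18 mm, fixed aluminium jaw (60 mm high) at one end, end block (54 mm high) at the other, toothed steel bar along the middle. Origin: on the worktop under the board, about its middle. x: along the bar from fixed jaw to end block = the opening direction (roughly to the robot's left); z up.
- jaw (a joint): Travel of the sliding jaw in m: 0 most closed, grows along the clamp's x axis, 0.125 fully open at the end block. Starts between 0 and 0.03. Slides with about 2 N of friction; ratchet teeth (18 mm pitch) stop it from opening more than 18 mm unless the release pad is pressed. Press before you push: pushing hard first jams the pawl.
- release (a joint): How far the release pad is pressed, in m: 0 up, 0.012 fully down. It goes straight down against a spring, about 3 N at first and 7 N at the bottom. The jaw is free beyond about 0.007. It springs back up when let go.
- release_pad (a point): Centre of the top of the release pad on the sliding jaw: a flat black ribbed pad, 50 mm along the bar x 46 mm across, its top 72 mm above the worktop when up. The jaw's upright stands at its end in the opening direction; its other sides are open (nothing near is higher than the pad, save the lid's knob, over 90 mm away from this point).
- push_face (a point): Centre of the push face of the sliding jaw's upright, an aluminium plate 72 mm wide across the bar and 14 mm thick. The flat face looks toward the lid and rises from the pad (72 mm) to 106 mm above the worktop; this point is at 86 mm, 27 mm from the pad's centre in the opening direction. A fingertip standing on the pad pushes the jaw open by this face.
- lid: Loose porcelain canister lid with flowers and a round knob, 119 mm across, standing on the board between the two jaws, knob up, its top 73 mm above the worktop. Origin: on its axis, 8 mm above the worktop. Must stay where it is.
- canister: Loose open porcelain canister with blue flowers, 114 mm across, 122 mm high, standing to the left of the clamp; origin at the centre of its underside. Must stay where it is.
- phone: Loose closed black flip phone, 46 x 95 x 19 mm, lying at the left near the worktop's front edge; origin at the centre of its underside. Must stay where it is.
- burner_cap: Loose flat dark round burner cap, 87 mm across, 9 mm thick, lying between the clamp and the worktop's front edge; origin at the centre of its underside. Must stay where it is.

How it is judged:
On the way, in this order (a step that is already met when the one before it is completed fails the run):
1. the release pad is pressed while the jaw is still near its start (value of joint release above 0.006 m and value of joint jaw below 0.06 m), for 0.05 s.
2. the jaw has been pushed to the end block (value of joint jaw above 0.119 m), for 0.1 s.
At the end, for the whole second after the job is handed in: The sliding jaw stands within 6 mm of the fully open end of its travel, the release pad is back up (pressed less than 3 mm), the lid stands upright within 15 mm of where it stood, and the canister, phone and burner cap are within 20 mm of where they were (value of joint jaw above 0.119 m and value of joint release below 0.003 m and distance of lid from where it was at the start of the episode below 0.015 m and angle between lid's own z axis and vertical below 0.1 rad and distance of each of canister, phone, burner_cap from where it was at the start of the episode below 0.02 m and linear speed of lid below 0.02 m/s); the robot touches nothing.
It fails at once if the lid is lifted or pushed about (distance of lid from where it was at the start of the episode above 0.015 m or angle between lid's own z axis and vertical above 0.15 rad).
It fails at once if a bystander is lifted or pushed about (distance of any of canister, phone, burner_cap from where it was at the start of the episode above 0.02 m).
It also fails if it takes over 32 s, if anything falls off the work surface, if the arm or the gripper's body presses on something with over 40 N, if the wrist force passes 120 N, or if a joint passes its speed limit or range.

## Working session

There is one attempt and no reset: what is moved stays moved. The work goes in short steps, each a Python script; the robot and the scene stay as the last script left them, time stands still between calls to the robot, and variables do not carry over. Pictures are saved under pics/ and viewed, and the job is handed in when it is done.

```bash
mkdir -p pics; cat > h.py <<'E'
import numpy as np, cv2, pickle
from station import bot, gripper_to, kinematics, imaging
def snap(n,tag):
    d=imaging.read_camera(n); cv2.imwrite(f'pics/{tag}.png',d['pixels'][:,:,::-1]); pickle.dump(d,open(f'{tag}.pkl','wb')); return d
def world(d):
    f=240/np.tan(np.radians(d['fov_y'])/2); z=d['range_z'].astype(float)
    v,u=np.mgrid[0:480,0:640]
    P=np.stack([(u-d['cx'])/f*z,(v-d['cy'])/f*z,z],-1)
    W=(P-d['t'])@d['R']; W[z==0]=np.nan; return W
E
python3 - <<'E'
from h import *
snap('top','top1');snap('side','side1')
print(bot.current_clock(),bot.current_eef_pos(),bot.current_ee_rot(),bot.current_grip_width())
E
```

```text
0.1 [0.2489253  0.62723794 0.23063857] [-1.55143766  0.29665334 -0.29626719] 0.08545969775409248
```

View pics/top1.png

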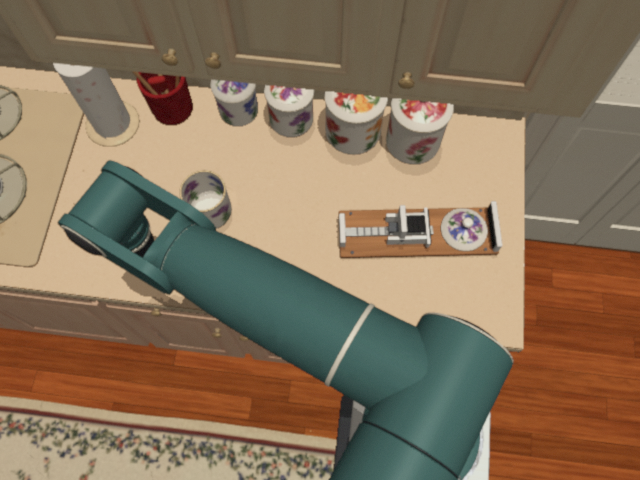

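View pics/side1.png

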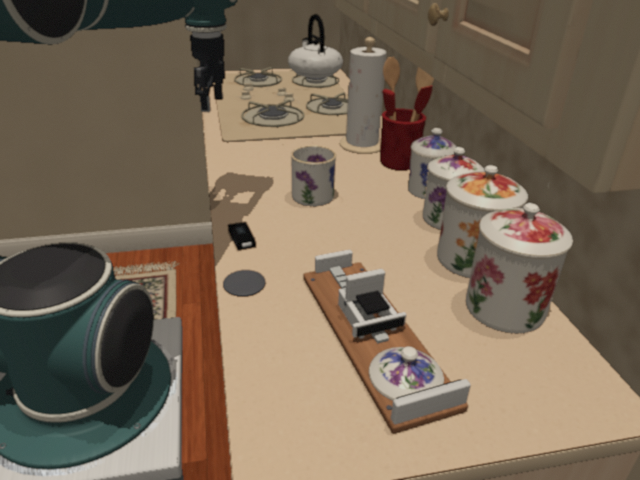

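The top view shows the clamp, with the end block at about (342,230), the upright at (404,222), the black pad at (415,226), the lid at (464,230) and the fixed jaw at (495,228). The side view shows the same pad at (371,303) and its upright at (364,283). Next I'll measure in a crop.

```bash
python3 - <<'E'
from h import *
d=pickle.load(open('top1.pkl','rb'));W=world(d)
s=pickle.load(open('side1.pkl','rb'));V=world(s)
np.set_printoptions(precision=3,suppress=True)
a=cv2.resize(d['pixels'][195:270,330:510],None,fx=4.4,fy=4.4,interpolation=cv2.INTER_CUBIC)[:,:,::-1]
cv2.imwrite('pics/topc.png',a)
b=cv2.resize(s['pixels'][240:430,295:475],None,fx=3.1,fy=3.1,interpolation=cv2.INTER_CUBIC)[:,:,::-1]
cv2.imwrite('pics/sidec.png',b)
for n,A,box in (('top',W,(195,270,330,510)),('side',V,(240,430,295,475))):
    R=np.zeros((480,640),bool);R[box[0]:box[1],box[2]:box[3]]=1
    for lo,hi in ((.014,.022),(.046,.058),(.057,.063),(.067,.077),(.1,.112)):
        m=R&(A[...,2]>lo)&(A[...,2]<hi); P=A[m]
        if len(P)<5: print(n,lo,len(P));continue
        r=cv2.minAreaRect((P[:,:2]*1000).astype(np.float32))
        print(n,lo,len(P),np.median(P,0),r)
for v in range(214,240,3): print(v,[tuple(np.round(W[v,u],3)) for u in range(398,436,4)])
E
```

```text
top 0.014 2755 [0.457 0.104 0.018] ((485.95013427734375, 44.78729248046875), (133.1702423095703, 403.1962585449219), 8.431809425354004)
top 0.046 932 [0.485 0.03  0.053] ((489.0545349121094, 45.759674072265625), (122.94768524169922, 401.644287109375), 7.809291839599609)
top 0.057 394 [0.492 0.018 0.059] ((485.02734375, 45.15702819824219), (122.82344055175781, 400.15203857421875), 8.727601051330566)
top 0.067 380 [0.489 0.051 0.072] ((482.4327087402344, -22.953407287597656), (68.33157348632812, 247.36282348632812), 1.7343041896820068)
top 0.1 159 [0.479 0.092 0.106] ((479.7490234375, 91.64724731445312), (71.6161117553711, 14.844552040100098), 7.890711307525635)
side 0.014 4538 [0.453 0.016 0.018] ((586.3473510742188, 53.725067138671875), (332.18634033203125, 405.1256408691406), 8.369787216186523)
side 0.046 2202 [0.494 0.016 0.052] ((590.6990966796875, 48.56324768066406), (310.5284118652344, 404.6876525878906), 5.157792568206787)
side 0.057 839 [ 0.517 -0.148  0.059] ((547.8118896484375, 50.866973876953125), (466.0339660644531, 228.94613647460938), 62.9827995300293)
side 0.067 958 [0.
[... 4870 characters left out ...]
at64(0.468), np.float64(0.015), np.float64(0.05)), (np.float64(0.479), np.float64(0.003), np.float64(0.029))]
238 [(np.float64(0.449), np.float64(0.095), np.float64(0.054)), (np.float64(0.445), np.float64(0.086), np.float64(0.067)), (np.float64(0.452), np.float64(0.075), np.float64(0.053)), (np.float64(0.451), np.float64(0.065), np.float64(0.058)), (np.float64(0.455), np.float64(0.055), np.float64(0.051)), (np.float64(0.455), np.float64(0.045), np.float64(0.054)), (np.float64(0.457), np.float64(0.035), np.float64(0.053)), (np.float64(0.457), np.float64(0.025), np.float64(0.054)), (np.float64(0.46), np.float64(0.015), np.float64(0.05)), (np.float64(0.476), np.float64(0.0), np.float64(0.016))]
```

View pics/topc.png

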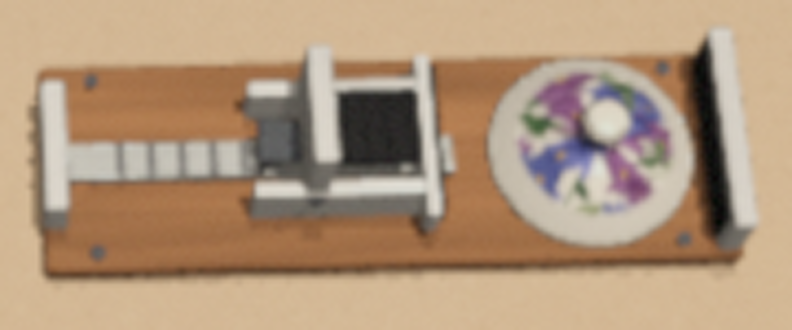

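View pics/sidec.png

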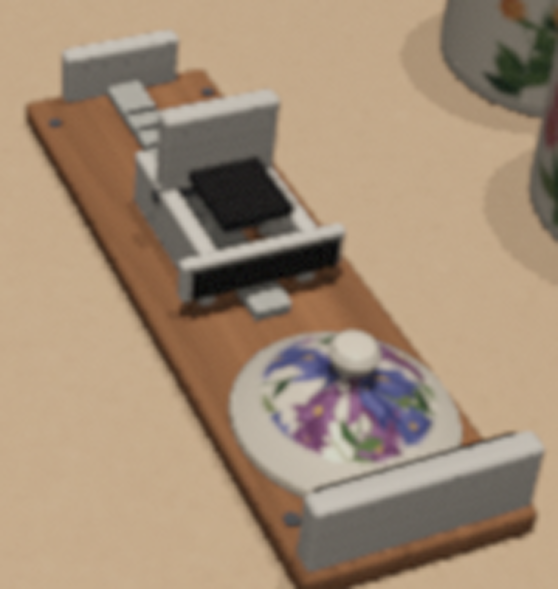

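```bash
cat >> h.py <<'E'
from scipy.spatial.transform import Rotation as Ro
yaw=np.radians(8.2); e=np.array([-np.sin(yaw),np.cos(yaw),0]); c=np.array([np.cos(yaw),np.sin(yaw),0])
O=np.array([.4855,.045,0])   # board centre
def ori(s):
    y=np.array([0,0,-1.]); z=s*c; return Ro.from_matrix(np.stack([np.cross(y,z),y,z],1)).as_rotvec()
E
python3 - <<'E'
from h import *
print(Ro.from_rotvec(bot.current_ee_rot()).as_matrix().round(2))
for s in (1,-1):
    for k,z in ((.023,.16),(.023,.06),(.14,.06)):
        q=kinematics.solve_ik(O+k*e+[0,0,z],ori(s)); print(s,k,z,None if q is None else np.round(q,2))
E
```

```text
[[ 0.93 -0.    0.37]
 [-0.37 -0.    0.93]
 [-0.   -1.   -0.  ]]
1 0.023 0.16 [ 0.09 -0.28  1.93 -0.    1.49 -0.06]
1 0.023 0.06 [ 0.09 -0.2   2.03 -0.    1.31 -0.06]
1 0.14 0.06 [ 0.32 -0.17  2.01 -0.    1.31  0.18]
-1 0.023 0.16 None
-1 0.023 0.06 None
-1 0.14 0.06 [ 0.32 -0.17  2.01  0.    1.31 -2.96]
```

```bash
python3 - <<'E'
from h import *
gripper_to(0.0)
bot.move_ptp(O+.022*e+[0,0,.2],ori(1))
bot.servo_line(O+.022*e+[0,0,.095],velocity=.12)
print(bot.current_clock(),bot.current_eef_pos(),bot.current_force(),bot.current_grip_width())
s=snap('side','side2')
cv2.imwrite('pics/side2c.png',cv2.resize(s['pixels'][160:430,250:510],None,fx=2.2,fy=2.2,interpolation=cv2.INTER_CUBIC)[:,:,::-1])
E
```

```text
4.0667 [0.48276116 0.06682953 0.09578915] [ 0.48971224 -0.21572704  1.17620012] 2.867006594486477e-05
```

View pics/side2c.png

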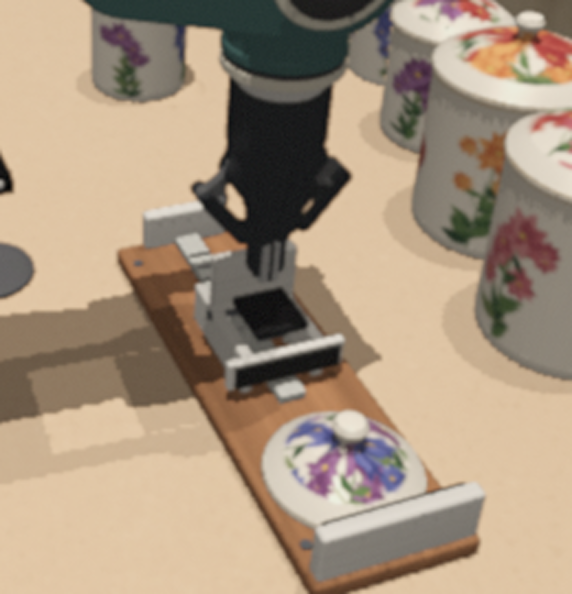

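The closed fingers, at about (268,262) in the crop, hang over the pad at (270,312) and clear of the upright. Now I'll press.

```bash
python3 - <<'E'
from h import *
bot.hold(.2); f0=np.array(bot.current_force())
print(f0)
r=bot.servo_line(O+.022*e+[0,0,.066],velocity=.03,f_stop=20)
print(r,bot.current_eef_pos(),np.array(bot.current_force())-f0)
if not r:
    r=bot.servo_line(O+.022*e+[0,0,.0615],velocity=.02,f_stop=20)
    print(r,bot.current_eef_pos(),np.array(bot.current_force())-f0)
s=snap('side','side3');print(bot.current_clock())
cv2.imwrite('pics/side3c.png',cv2.resize(s['pixels'][220:400,300:460],None,fx=3.3,fy=3.3,interpolation=cv2.INTER_CUBIC)[:,:,::-1])
E
```

```text
[ 0.2480475  -0.39947493  0.76488778]
False [0.48235244 0.06677631 0.06622463] [-3.56923445  0.2015427   3.69570451]
False [0.48256549 0.06680029 0.06176855] [-2.7458612  -0.55070732  5.51985489]
5.8583
```

View pics/side3c.png

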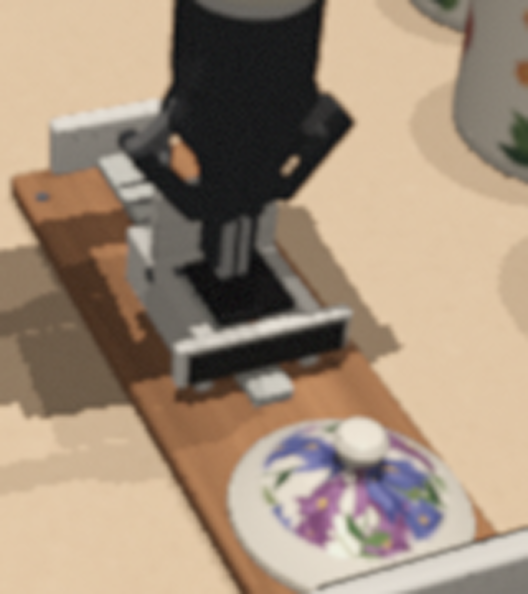

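The fingertips at about (232,275) stand on the pad and hold it pressed, with 5.5 N upward force, so about 9–10 mm down. Now I'll push.

```bash
python3 - <<'E'
from h import *
f0=np.array(bot.current_force())
z=np.array([0,0,.0612])
for k,v in ((.05,.03),(.1,.04),(.18,.04)):
    r=bot.servo_line(O+k*e+z,velocity=v,f_stop=22)
    p=np.array(bot.current_eef_pos())
    print(r,k,p,'along',(p-O)@e,'F',np.array(bot.current_force())-f0,bot.current_clock())
    if r: break
s=snap('side','side4');snap('top','top4')
cv2.imwrite('pics/side4c.png',cv2.resize(s['pixels'][220:400,280:460],None,fx=3.2,fy=3.2,interpolation=cv2.INTER_CUBIC)[:,:,::-1])
E
```

```text
False 0.05 [0.47845425 0.09457334 0.0614852 ] along 0.050071443558855226 F [-0.48096624 -0.36533794  0.39609263] 6.9417
False 0.1 [0.47131329 0.1440669  0.06149059] along 0.1000774936582303 F [-1.509599    0.41289411  0.22415797] 8.3417
True 0.18 [0.46749673 0.1707313  0.06151931] along 0.12701364272764834 F [  2.86261302 -10.34841085   0.0341641 ] 9.2833
```

View pics/side4c.png

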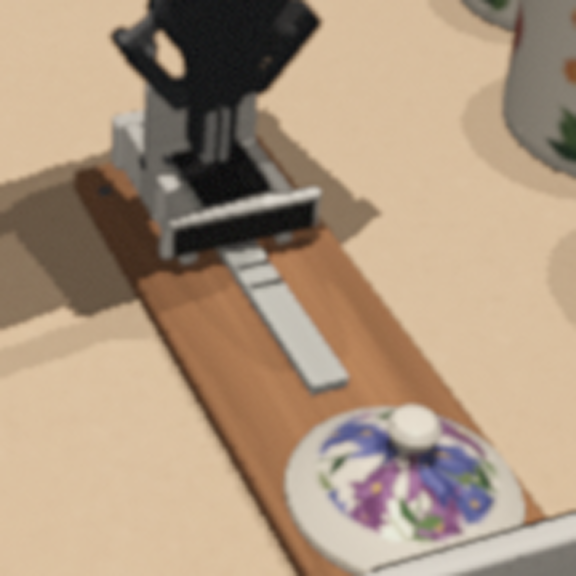

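The jaw, with its upright at about (200,130), appears to be against the end block at (125,150). I'll push firmly once more to confirm, then lift off.

```bash
python3 - <<'E'
from h import *
f0=np.array(bot.current_force())
r=bot.servo_line(O+.140*e+[0,0,.0612],velocity=.02,f_stop=20)
p=np.array(bot.current_eef_pos()); print(r,(p-O)@e,p,np.array(bot.current_force())-f0)
bot.hold(.2)
p=np.array(bot.current_eef_pos()); k=(p-O)@e
bot.servo_line(O+k*e+[0,0,.085],velocity=.04)
bot.servo_line(O+(k-.004)*e+[0,0,.2],velocity=.12)
bot.hold(.3)
print(bot.current_clock(),bot.current_force())
d=snap('top','top5');s=snap('side','side5');W=world(d)
R=np.zeros((480,640),bool);R[195:270,330:510]=1
d1=pickle.load(open('side1.pkl','rb'))
for n in('side1','side5'):
    A=world(pickle.load(open(n+'.pkl','rb')));B=A[240:400,300:440].reshape(-1,3)
    a=(B-O)@e; l=(B-O)@c
    for lo,hi in((.1,.11),(.068,.076)):
        m=(B[:,2]>lo)&(B[:,2]<hi)&(abs(l)<.045)&(a>-.05); print(n,lo,m.sum(),np.percentile(a[m],[3,50,97]) if m.any() else 0, np.median(B[m,2]) if m.any() else 0)
cv2.imwrite('pics/side5c.png',cv2.resize(s['pixels'][130:430,200:500],None,fx=2,fy=2,interpolation=cv2.INTER_CUBIC)[:,:,::-1])
E
```

```text
True 0.1267956251325191 [0.46751058 0.17051303 0.06154579] [-0.60877468  2.02714896  0.10673341]
12.0 [ 0.32409611 -0.21905066 -0.94618112]
side1 0.1 257 [0.03465627 0.03911728 0.0476409 ] 0.10483827083760842
side1 0.068 619 [-0.01532232  0.01240804  0.03779969] 0.0715184084736268
side5 0.1 204 [0.13790887 0.14293945 0.15254486] 0.10455509732925782
side5 0.068 505 [0.08790098 0.11750997 0.14243801] 0.07155634620672746
```

View pics/side5c.png

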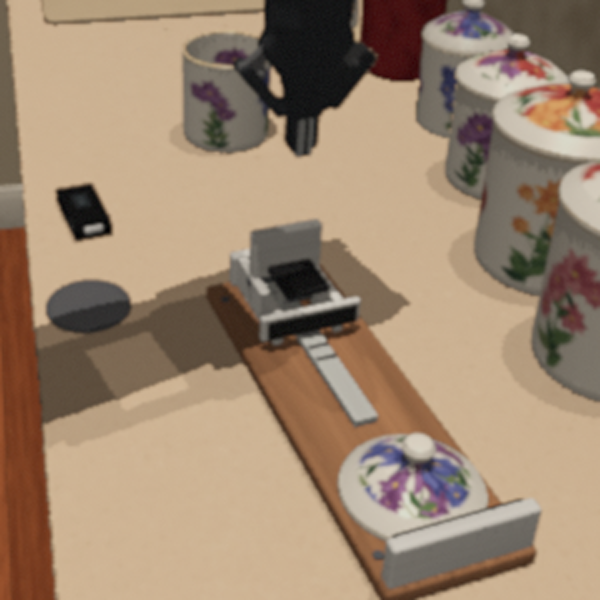

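View pics/top5.png

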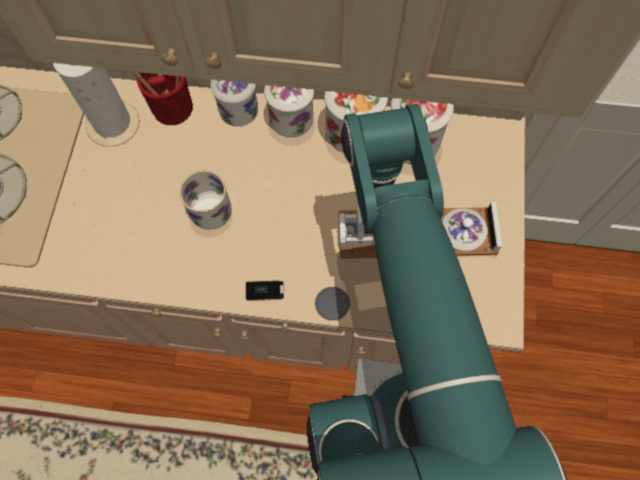

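The jaw has moved about 104 mm. In the first top image the gap between the jaw body and the end block was also about 103 mm. The pad top is back at 72 mm, the lid and bystanders look unmoved, and the hand is clear.

```bash
python3 - <<'E'
from h import *
bot.close_job(); print(bot.current_clock())
E
```

```text
the job is handed in; nothing more can be done
the job is handed in; nothing more can be done
```

The clamp is open to its end block and I've handed the job in; no verdict was reported. I pressed the release pad about 10 mm down with the closed fingertips. Keeping it pressed, I pushed the jaw along the bar until it hit a hard stop, then lifted straight off. The last clock reading before handing in was 12.0 s.

- **Jaw:** a second push stopped at the same place within 0.3 mm. The side camera shows about 104 mm of travel, which matches the gap of about 103 mm to the end block in the first picture.
- **Pad:** its top is back at 71.6 mm, so it is up.
- **Lid and other objects:** by eye in the last pictures the lid stands where it was and the canister hasn't moved. The phone and burner cap look undisturbed; the arm hid them in the first top picture. I didn't measure any of their positions.
- **Hand:** it ended about 0.2 m above the worktop, touching nothing.

None of these checks failed or disagreed.

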